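Wedge a power module tight in the repair jig

TASK

Clamp the black power module in the repair jig: first push it back along the bed until it is fully home against the end stop, then set the slimmer of the two wooden wedges, thin end first and standing on its long edge, in the gap between the module and the sloping cheek. Drive that wedge in until its thick end is about flush with the front end of the cheek, so that the spring jaw is pushed back and the module is tight, then swing the keeper bar fully shut across behind the wedge. Leave the fat wedge, the solder reel and the screwdriver where they are.

Things in the scene. Friction and masses are not known exactly. Their poses are not given: they have to be found in the camera images.
- jig: Jig fixed on the bench. Origin on the bench; x = drive direction (away from the robot, yaw within 0.25 rad), y left, z up; all jig numbers in mm in this frame. Dark steel bed x -150..80, y -125..85, top z 10, with bolt heads 4 high at its corners. Walls rise to z 45. Driving the wedge takes 5 to 15 N; the drive is self-locking; driving it 8 further pushes module and jaw 1 to the left.
- stop (a point): Middle of the front face of the end stop (aluminium wall across the back of the bed), on the bed: jig (60, 0, 10). The wall is 100 wide, top z 44.
- cheek_front (a point): Front end of the sloping cheek's inner face, on the bed: jig (-60, -50.75, 10). The cheek is an aluminium bar 20 thick, top z 45; its inner face runs from here to jig (60, -35.75), a 1:8 slope. With the module home against the relaxed jaw the gap is 17 wide at the module's front corner (x -30) and 6 at the end stop.
- jaw (a joint): Spring jaw on the left: aluminium plate, jig x -60..60, z 11..41, clamping face at jig y 30 when relaxed; a fixed block (y 52..68, top z 44) stands behind it. Value in m: 0 relaxed, grows as it is pushed back to +y (limit 0.007). Spring 1.5 N/mm, about 1 N at rest. Wedge flush with the cheek's front: about 0.004.
- keeper (a joint): Steel keeper bar, 12 thick, z 20..40, turning on an upright pin at jig (-72, -100), reaching 66 from it. Value in rad: 0 = shut (a stop): points to jig +y, its wedge-side face at x -66. Positive = open, anticlockwise from above: pi/2 points to jig -x, more points out to -y. Starts at 1.7 to 2.3; light friction, stays where it is left.
- keeper_tip (a point): Centre of the end face of the keeper bar, 66 mm from its pin, at z 30 (bar from z 20 to 40).
- module: Black finned power module, a block 90 (x) by 60 (y) by 40 high, 0.3 to 0.5 kg; small green board and terminals on top (5 higher). Origin: centre of its underside; axes along the jig's within a few degrees. It starts on the bed within 2 mm of the jaw, 40 to 70 mm short of the end stop; home, its origin is at jig x 15.
- slim_wedge: Slim wooden wedge, loose on the bench on its long edge: 100 long, 32 high, 12 thick at the thin end (the flat face bevelled 3 over the last 10), 24.5 at the thick end. Origin: on the underside at mid-length, mid-thickness (18.25 there). x points to the thin end; flat face at y +9.1 (goes against the module), sloping face on -y (against the cheek). Driven flush: origin at jig (-10, -35).
- fat_wedge: Bystander: fatter wooden wedge of the same kind, 100 long, 32 high, 32 to 44.5 thick, too fat for the gap; on the other side of the jig. Origin as for the slim wedge.
- reel: Bystander: a grey reel of solder standing on its flange, 56 across, 40 high. Origin: centre of its underside.
- screwdriver: Bystander: a screwdriver 170 long lying on the bench. Origin on its underside near mid-length.
Things that resemble listed ones, but are neither listed nor needed, are in the scene too. What is shaped like the slim_wedge but blue is not meant. What is meant by the module is not turquoise, and is the larger of those in its own colour.

How it is judged (in metres and radians):
On the way, in this order (a step that is already met when the one before it is completed fails the run):
1. the module is home against the end stop (within 4 mm), the slim wedge not yet in (x of module in the frame of jig between 0.011 and 0.019 m and angle between module's own z axis and vertical below 0.06 rad and z of module in the frame of jig between 0.007 and 0.014 m and value of joint jaw below 0.0015 m), for 0.2 s.
2. the slim wedge stands on the bed in line with the gap, thin end past the cheek's front end by 10 mm or more (angle between slim_wedge's own z axis and vertical below 0.1 rad and angle between the x axis of slim_wedge and the x axis of jig, either way round below 0.12 rad and z of slim_wedge in the frame of jig between 0.005 and 0.016 m and y of slim_wedge in the frame of jig between -0.055 and -0.028 m and x of slim_wedge in the frame of jig above -0.1 m), for 0.2 s.
3. the slim wedge is driven in: thick end no more than 6 mm short of the cheek's front end and the jaw back by more than 2.5 mm (x of module in the frame of jig between 0.011 and 0.019 m and angle between module's own z axis and vertical below 0.06 rad and z of module in the frame of jig between 0.007 and 0.014 m and angle between slim_wedge's own z axis and vertical below 0.1 rad and angle between the x axis of slim_wedge and the x axis of jig, either way round below 0.12 rad and z of slim_wedge in the frame of jig between 0.005 and 0.016 m and y of slim_wedge in the frame of jig between -0.055 and -0.028 m and x of slim_wedge in the frame of jig above -0.016 m and value of joint jaw above 0.0025 m), for 0.2 s.
4. the keeper is shut (within 0.15 rad) (value of joint keeper below 0.15 rad), for 0.2 s.
At the end, for the whole second after the job is handed in: Module within 4 mm of home on the bed; slim wedge standing in line in the gap, thick end at most 6 mm short of the cheek's front, pressing the module with over 1 N; jaw back over 2.5 mm; keeper within 0.15 rad of shut; all at rest (all of step 3 and contact force between slim_wedge and module above 1 N and value of joint keeper below 0.15 rad and linear speed of each of module, slim_wedge below 0.02 m/s); the robot touches nothing.
It fails at once if the fat wedge is moved by more than 40 mm (distance of fat_wedge from where it was at the start of the episode above 0.04 m).
It fails at once if the solder reel is moved by more than 40 mm (distance of reel from where it was at the start of the episode above 0.04 m).
It fails at once if the screwdriver is moved by more than 40 mm (distance of screwdriver from where it was at the start of the episode above 0.04 m).
It also fails if it takes over 72 s, if anything falls off the work surface, if the arm or the gripper's body presses on something with over 40 N, if the wrist force passes 120 N, or if a joint passes its speed limit or range.

ROBOT

A 6-joint arm with a two-finger parallel gripper is mounted at the origin on the work surface. World frame = base frame: x ahead of the robot, y to its left, z up, the work surface at z = 0. Lengths are in mm, angles in rad, forces in N, time in s.
With the tool pointing down it reaches from about 350 to 975 mm from the base axis. Payload 7.1 kg.
Tool frame: the origin (TCP) lies at the very end of the fingers, on their centre line; the grasp point (between the pads) lies 19 mm behind it; z points along the fingers, y is the line along which they close (so a half turn about z gives the same grasp; the last joint's range is limited). The gripper opens to 88 mm and grips with 3 to 60 N. Pads are 20 mm wide; open, the fingers measure 115 mm over their backs; the gripper's body (75 mm by 178 mm) begins 61 mm behind the grasp point.
Start: joints at [1.092, 0.423, 1.63, -0, 1.089, -0.019], TCP at [277.323, 560.086, 197.775] pointing down, gripper open.
Joint ranges: [-3, 3], [-0.9, 2.11], [0.09, 2.58], [-1.31, 4.45], [0.11, 2.69], [-2.54, 2.54]. Speed limits (rad/s): [2.39, 2.39, 3.01, 3.14, 3.14, 3.14].

INTERFACE

Orientations are given as a rotation vector (axis times angle).
In Python, from workcell import get_obs, get_image, job, models gives the robot as it stands.
- The arm moves only by the tool jog_arm, never from a script. Its argument "increments" is one flat list of numbers, 7 for each row, row after row: the turn, a rotation vector about the tool's x, y, z in degrees, then the shift along the tool's x, y, z in mm, then the opening in per cent of the stroke, from 0 (shut) to 100 (fully open). A call has 1 to 12 rows; each row shifts and turns the commanded pose from where the row before left it, along the tool's axes as they then stand; what a row does not reach is not made up. A row lasts 1/8 s, in which the tool goes at most 62.5 mm and 10.7 degrees, less where a joint would pass 70% of its speed; a pose out of reach is approached as far as the arm can. A call is refused whole if a number of a shift passes 62.5 or a number of a turn 10.7, either way. A call with a gripper value outside its range is refused whole. The fingers move at their own pace and stop on an object; the grip force is fixed at half the most. Time passes only in rows, so rows that do not move let the fingers close. It gives the time, the measured TCP pose, the force, the opening and the grip force at its end, in the units of the state.
- get_obs(): the state, without advancing time (a new reading comes with each control period).
- get_image(name): name is "scene" or "top"; returns a dict with "pixels" (420x560x3 uint8, blue, green, red), "depth" (420x560 float32, mm along the optical axis (not along the pixel's ray), 0 where there is no reading), "fx", "fy", "cx", "cy" (pixels), "cam_to_world" (4x4, takes a point from camera to world coordinates). Camera axes: x right, y up, looking along -z (the intrinsics and any distortion apply to the point x, -y, -z); pixel columns grow to the right and rows downward; lengths in mm; the calibration is good to about 2 mm. A picture is of the moment at which its call begins.
- job.close_job(): hands the job in; it is judged then, once.
Trained networks look in the newest picture that a camera, given by its name, has taken for a name from the list of things; names that differ only in an ending like _2 or _b are one class to them, and where a whole thing is asked for, a point or a joint stands for the part that bears it (a point fixed in the world has none). Each returns a list of dicts, best first, with "p" (0 to 1); they miss things now and then, are a little off and sometimes report something else, mostly with a low value. They report only what shows in the picture. A call takes as long as a camera call. They do not tell look-alikes from the thing itself.
- models.look_for(target, camera): "centre" ([x, y, z] in mm, in world coordinates, good to about 4 mm: the middle of the surface that is visible of it).
- models.regions_of(target, camera): "region" (420x560 bool, what is visible of it).
The state is a dict: "t": time; "qpos": joint angles; "qvel": joint speeds; "joint_torque": joint torques, N m; "ee_pos": TCP position; "orientation": TCP orientation; "ft_force": force on the tool from outside, world axes, zero at the start; "moment": the same for the moment, N m; "width": finger opening in mm; "grasp_force": force on a finger pad.
Only numpy, scipy, OpenCV 4.12 (cv2) and the standard library are available. Lean on these libraries where they do the work, as an engineer would, in place of code of your own. Each camera call takes 0.05 s, during which the arm holds its last target. There are 200 camera calls.

## Working session

There is one attempt and no reset: what is moved stays moved. The work goes in short steps, Python scripts to look and compute and a tool call to move; the robot and the scene stay as the last step left them, time stands still between calls to the robot, and variables do not carry over. Pictures are saved under pics/ and viewed, at most 10 in all, crops included, and the job is handed in when it is done.

Besides the shell and the picture viewer there is one more tool, called after "Call:" by a JSON object that holds its "name" and its "arguments". jog_arm: Moves the arm, as the interface text tells. Its arguments: {"type":"object","properties":{"increments":{"type":"array"}},"required":["increments"]}

```bash
mkdir -p pics; ls; cat > h.py <<'E'
import numpy as np,cv2
from workcell import get_obs,get_image,job,models
from scipy.spatial.transform import Rotation as R
def pts(im):
    d=im["depth"];v,u=np.mgrid[:d.shape[0],:d.shape[1]]
    P=np.stack([(u-im["cx"])/im["fx"]*d,-(v-im["cy"])/im["fy"]*d,-d,np.ones_like(d)],-1)
    W=(P@np.array(im["cam_to_world"]).T)[...,:3]; W[d<=0]=np.nan
    return W
E
python3 - <<'E'
from h import *
for c in("scene","top"):
    im=get_image(c);cv2.imwrite(f"pics/{c}0.png",im["pixels"]);np.save(f"{c}0.npy",pts(im));np.save(f"{c}0px.npy",im["pixels"])
    print(c,[k for k in im],np.round(im["cam_to_world"],2).tolist(),im["fx"])
    for t in("jig","jaw","keeper","module","slim_wedge","fat_wedge","reel","screwdriver","stop","cheek_front","keeper_tip"):
        try:
            print(t,[(round(x["p"],2),np.round(x["centre"]).tolist()) for x in models.look_for(t,c)][:4])
        except Exception as e: print(t,e)
print(get_obs())
E
```

```text
pics
scene ['pixels', 'depth', 'fx', 'fy', 'cx', 'cy', 'cam_to_world'] [[-0.67, -0.65, 0.36, 1066.89], [0.74, -0.58, 0.33, 413.5], [-0.01, 0.49, 0.87, 1142.22], [0.0, 0.0, 0.0, 1.0]] 476.5898281479971
jig [(0.92, [602.0, 24.0, 13.0]), (0.29, [540.0, 275.0, 31.0])]
jaw [(0.83, [631.0, 69.0, 42.0])]
keeper [(0.48, [508.0, -49.0, 39.0])]
module [(0.89, [831.0, 29.0, 34.0]), (0.87, [593.0, 41.0, 55.0]), (0.58, [619.0, -177.0, 33.0]), (0.2, [511.0, -50.0, 40.0])]
slim_wedge [(0.9, [402.0, 285.0, 31.0]), (0.75, [538.0, 273.0, 34.0])]
fat_wedge [(0.65, [558.0, -331.0, 30.0])]
reel [(0.63, [720.0, 244.0, 44.0])]
screwdriver [(0.53, [688.0, -358.0, 19.0])]
stop [(0.58, [604.0, 29.0, 7.0])]
cheek_front [(0.83, [600.0, 23.0, 10.0])]
keeper_tip [(0.63, [514.0, -52.0, 37.0])]
top ['pixels', 'depth', 'fx', 'fy', 'cx', 'cy', 'cam_to_world'] [[0.01, 0.98, -0.18, 465.46], [-1.0, 0.0, -0.01, -23.59], [-0.01, 0.18, 0.98, 956.01], [0.0, 0.0, 0.0, 1.0]] 427.19996586562814
jig [(0.96, [571.0, 15.0, 8.0])]
jaw [(0.86, [628.0, 66.0, 40.0])]
keeper [(0.71, [504.0, -53.0, 36.0]), (0.37, [590.0, 43.0, 53.0])]

[... 433 characters left out ...]
]
{'t': 1.2, 'qpos': array([ 1.09198648e+00,  4.23102558e-01,  1.62989675e+00,  1.30138900e-05,
        1.08856600e+00, -1.90313213e-02]), 'qvel': array([ 1.06646429e-03, -2.28218389e-03, -1.82886574e-03, -1.91711140e-06,
        5.86140128e-04,  1.84472628e-03]), 'joint_torque': array([-1.95678695e-04, -5.44587457e+01, -2.74044782e+01,  6.44875411e-02,
        1.69239775e-02,  1.50012256e-07]), 'ee_pos': array([277.33309581, 560.09585374, 197.77474158]), 'orientation': array([-7.15882003e-01, -3.05893600e+00, -4.60912070e-05]), 'ft_force': array([ 0.00418255, -0.35128681, -0.36902485]), 'moment': array([ 0.01161839, -0.05131285,  0.02530872]), 'grasp_force': 0.0, 'width': 87.74408220851736}
```

View pictures.

View pics/top0.png

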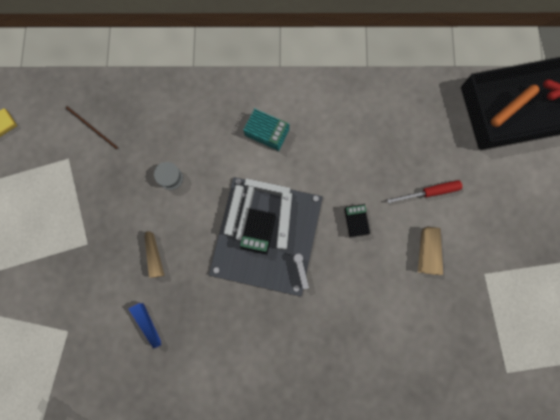

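View pics/scene0.png

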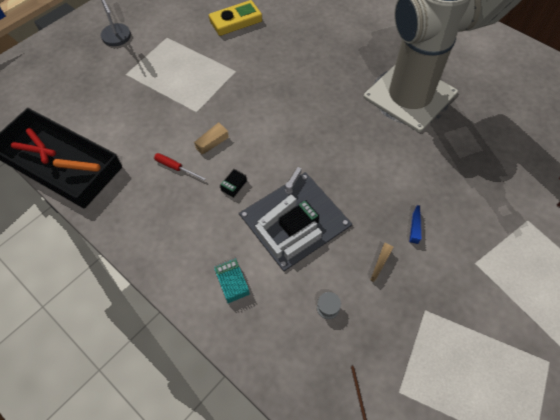

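Top view: the slim wooden wedge is at (152,255), its blue look-alike at (145,325). The black module is in the jig at (257,228). Its look-alikes are the small black one at (357,220) and the turquoise one at (267,130). The keeper is at (301,272). Next I fit poses from depth.

```bash
cat > fit.py <<'E'
from h import *
W=np.load("top0.npy");px=np.load("top0px.npy")
S=np.load("scene0.npy")
print("bench z top",np.nanmedian(W[300:400,200:400,2]),"scene",np.nanmedian(S[320:360,100:300,2]), np.nanstd(W[340:360,300:350,2]))
def rect(W,lo,hi,box):
    x0,x1,y0,y1=box
    m=(W[...,2]>lo)&(W[...,2]<hi)&(W[...,0]>x0)&(W[...,0]<x1)&(W[...,1]>y0)&(W[...,1]<y1)
    n,l,st,_=cv2.connectedComponentsWithStats(m.astype(np.uint8))
    k=1+np.argmax(st[1:,4]);P=W[l==k][:,:2]
    return cv2.minAreaRect(P.astype(np.float32)),len(P),np.median(W[l==k][:,2])
for n,A in(("top",W),("scene",S)):
    for nm,lo,hi,b in(("bed",6,70,(400,720,-130,160)),("slim",15,60,(460,620,220,330)),("keeper",30,50,(420,560,-110,0)),("board",41+8,70,(520,660,0,90))):
        print(n,nm,rect(A,lo,hi,b))
E
python3 fit.py; python3 - <<'E'
import cv2
a=cv2.imread("pics/top0.png");cv2.imwrite("pics/crop0.png",cv2.resize(a[165:305,120:330],None,fx=3.8,fy=3.8,interpolation=cv2.INTER_CUBIC))
E
```

```text
bench z top -1.0109526099183768 scene -2.5757899032671503 1.6997462826412375
top bed (((584.6272583007812, 18.988677978515625), (217.9813232421875, 230.03355407714844), 77.86209106445312), 9474, np.float64(10.460436450993711))
top slim (((540.4810180664062, 274.0704040527344), (100.77061462402344, 24.620912551879883), 15.497313499450684), 482, np.float64(30.607703453224815))
top keeper (((505.3343811035156, -55.391265869140625), (74.54927825927734, 17.53404998779297), 16.964473724365234), 218, np.float64(39.513954034801884))
top board (((572.1160888671875, 44.23398208618164), (56.22800827026367, 51.12137222290039), 77.23552703857422), 293, np.float64(51.86630830357524))
scene bed (((588.4635620117188, 19.669593811035156), (220.03701782226562, 231.29315185546875), 77.87419128417969), 5733, np.float64(12.659319204734857))
scene slim (((545.30322265625, 271.7397766113281), (102.29517364501953, 23.557065963745117), 11.729903221130371), 287, np.float64(31.47882810404053))
scene keeper (((508.5639953613281, -52.216957092285156), (75.26215362548828, 17.28757667541504), 12.392104148864746), 132, np.float64(39.59811186240552))
scene board (((594.3441772460938, 45.814674377441406), (58.10817337036133, 88.2801742553711), 85.7056884765625), 211, np.float64(51.940613296003676))
```

View pics/crop0.png

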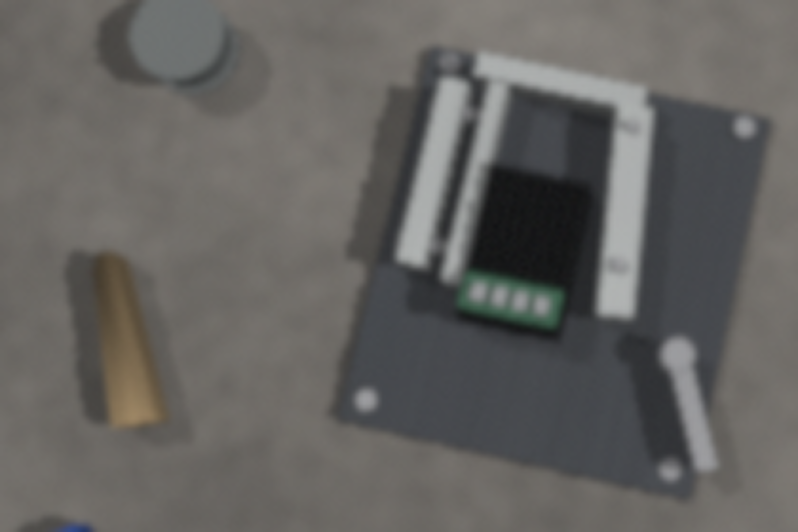

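```bash
cat > fit2.py <<'E'
from h import *
from scipy.optimize import least_squares
px=np.load("top0px.npy")
out={}
for n in("top","scene"):
    W=np.load(n+"0.npy").copy()
    zb=np.nanmedian(W[...,2][(np.abs(W[...,2])<8)&(W[...,0]>400)&(W[...,0]<800)&(np.abs(W[...,1])<350)])
    W[...,2]-=zb
    P=W.reshape(-1,3);P=P[(P[:,2]>40)&(P[:,2]<50)&(np.abs(P[:,0]-590)<110)&(np.abs(P[:,1]-20)<110)]
    B=W.reshape(-1,3);B=B[(B[:,2]>6.5)&(B[:,2]<14)&(np.abs(B[:,0]-585)<180)&(np.abs(B[:,1]-19)<150)]
    best=None
    # bed edges robust
    a=-.2117
    for it in range(3):
        c,s=np.cos(a),np.sin(a);J=np.c_[B[:,0]*c+B[:,1]*s,-B[:,0]*s+B[:,1]*c]
        def edge(ax,sg):
            o=1-ax;q=np.arange(np.percentile(J[:,o],8),np.percentile(J[:,o],92),5);r=[]
            for k in q:
                m=(J[:,o]>=k)&(J[:,o]<k+5)
                if m.sum()>5:r.append((k+2.5,(J[m,ax]*sg).max()*sg))
            r=np.array(r);md=np.median(r[:,1]);r=r[np.abs(r[:,1]-md)<5];f=np.polyfit(r[:,0],r[:,1],1);return f[0],md
        ex0,ex1,ey0,ey1=edge(0,-1),edge(0,1),edge(1,-1),edge(1,1)
        sl=np.array([-ex0[0],-ex1[0],ey0[0],ey1[0]]);a+=np.median(sl)
    print(n,"zb",zb,"yaw",a,sl.round(3),"size",ex1[1]-ex0[1],ey1[1]-ey0[1])
    c,s=np.cos(a),np.sin(a)
    ox=(ex0[1]+ex1[1])/2+35;oy=(ey0[1]+ey1[1])/2+20
    org=np.array([ox*c-oy*s,ox*s+oy*c]);print("origin",org)
    toj=lambda Q:np.c_[(Q[:,0]-org[0])*c+(Q[:,1]-org[1])*s,-(Q[:,0]-org[0])*s+(Q[:,1]-org[1])*c]
    T=toj(P[:,:2])
    st=T[(np.abs(T[:,1])<35)&(T[:,0]>40)];print("stop x",np.percentile(st[:,0],[3,50,97]))
    for x in(-40,0,40):
        m=T[(np.abs(T[:,0]-x)<15)];r=m[m[:,1]<-20];l=m[m[:,1]>45]
        print(x,"cheek y",np.percentile(r[:,1],[3,50,97]).round(1),"(exp mid",-43.25-10+x/8,") block",np.percentile(l[:,1],[3,50,97]).round(1))
    M=W.reshape(-1,3);M=M[M[:,2]>47];t=toj(M[:,:2]);k=(np.abs(t[:,1])<45)&(np.abs(t[:,0])<110);print("module pts",np.percentile(t[k],[2,50,98],axis=0).round(1).tolist())
    for nm,p in(("slim",((540.5,274)) ),("keeper",(506,-54))):
        K=W.reshape(-1,3);K=K[(K[:,2]>(24 if nm=="slim" else 32))&(K[:,2]<48)&(np.hypot(K[:,0]-p[0],K[:,1]-p[1])<65)]
        print(nm,cv2.minAreaRect(K[:,:2].astype(np.float32)),"mean",K.mean(0),"jig",toj(K[:,:2]).mean(0))
        mu=K[:,:2].mean(0);u,sv,v=np.linalg.svd(K[:,:2]-mu,full_matrices=False);print(" pca deg",np.degrees(np.arctan2(v[0,1],v[0,0])))
o=get_obs();Rm=R.from_rotvec(o["orientation"]).as_matrix();print("tool x yaw deg",np.degrees(np.arctan2(Rm[1,0],Rm[0,0])))
E
python3 fit2.py
```

```text
top zb -0.5973961651594095 yaw -0.21831671692334087 [ 0.002 -0.014 -0.002  0.005] size 210.23059676384315 208.10696492453647
origin [615.07147531  36.8185658 ]
stop x [51.38592955 74.94993635 82.4091127 ]
-40 cheek y [-69.8 -56.5 -22.7] (exp mid -58.25 ) block [52.2 59.4 67.3]
0 cheek y [-63.7 -51.7 -21.9] (exp mid -53.25 ) block [52.5 60.  67.5]
40 cheek y [-58.8 -49.  -39.8] (exp mid -48.25 ) block [52.4 60.1 67.6]
module pts [[-67.0, -30.0], [-36.6, -1.4], [48.9, 26.1]]
slim ((540.3292236328125, 274.7090759277344), (100.54474639892578, 24.39086151123047), 16.210119247436523) mean [535.61431946 270.67618913  31.47907516] jig [-128.22154206  211.09728506]
 pca deg -166.29815378760182
keeper ((518.074951171875, -47.68467712402344), (102.45926666259766, 30.074949264526367), 29.066375732421875) mean [510.02932687 -51.04999468  40.47317719] jig [ -83.51765289 -108.53358249]
 pca deg -157.39228430839526
scene zb -0.056805702388601276 yaw -0.2164054067221769 [ 0.002 -0.002 -0.009  0.004] size 228.03988838492444 207.68835103172694
origin [628.43566522  36.29220747]
stop x [45.89766618 65.1633131  73.16305469]
-40 cheek y [-69.4 -53.3 -21.1] (exp mid -58.25 ) block [52.  59.6 67. ]
0 cheek y [-63.6 -48.8 -21.2] (exp mid -53.25 ) block [52.3 59.7 66.8]
40 cheek y [-59.1 -48.8 -38.5] (exp mid -48.25 ) block [50.8 59.6 67.3]
module pts [[-76.8, -42.0], [-35.9, -1.9], [65.5, 26.3]]
slim ((544.3755493164062, 272.3771667480469), (101.14246368408203, 23.50398826599121), 12.682605743408203) mean [539.8907256  272.29840657  31.66541278] jig [-137.15499503  211.48910062]
 pca deg 13.843686699588568
keeper ((518.9813232421875, -49.897735595703125), (97.91830444335938, 24.520648956298828), 23.434045791625977) mean [512.73262269 -51.39022497  39.52472183] jig [ -94.17714202 -110.48107951]
 pca deg 16.00438210507814
tool x yaw deg 153.65628501946554
```

Call:
{"name": "jog_arm", "arguments": {"increments": [0,0,-7,0,0,0,0,0,0,-6.9,0,0,0,0,0,0,0,-34,-44,0,0,0,0,0,-34,-44,0,0,0,0,0,-34,-44,0,0,0,0,0,-34,-44,0,0,0,0,0,-34,-44,0,0,0,0,0,-34,-44,0,0,0,0,0,-34,-44,0,0,0,0,0,-34,-44,0,0,0,0,0,-34,-44,0,0,0,0,0,-33,-41,0,0]}}

```text
t: 2.7
ee_pos: [514.9, 58.5, 198.1]
orientation: [0.341, 3.122, 0.0]
ft_force: [0.6, 0.2, 0.9]
width: 0.6
grasp_force: 0.0
```

Call:
{"name": "jog_arm", "arguments": {"increments": [0,0,0,0,0,40,0,0,0,0,0,0,50,0,0,0,0,0,0,50,0,0,0,0,0,0,20,0,0,0,0,0,0,0,0,0,0,0,0,0,0,0]}}

```text
t: 3.45
ee_pos: [515.0, 60.4, 38.7]
orientation: [0.34, 3.122, 0.0]
ft_force: [0.1, -0.6, -0.4]
width: 0.5
grasp_force: 0.0
```

```bash
cat >> h.py <<'E'
ORG=np.array([626.6,35.5]);YAW=-.217
def tj(p):
    c,s=np.cos(YAW),np.sin(YAW);d=np.atleast_2d(p)[:,:2]-ORG
    return np.c_[d[:,0]*c+d[:,1]*s,-d[:,0]*s+d[:,1]*c]
def st():
    o=get_obs();Rm=R.from_rotvec(o["orientation"]).as_matrix()
    print("t",round(o["t"],2),"jig",tj(o["ee_pos"]).round(1),"pos",o["ee_pos"].round(1),"yaw",np.degrees(np.arctan2(Rm[1,0],Rm[0,0])).round(2),"F",o["ft_force"].round(1),"w",round(o["width"],1),"tilt",Rm[2].round(3))
E
python3 - <<'E'
from h import *
st()
for c in("top","scene"):
    im=get_image(c);cv2.imwrite(f"pics/{c}1.png",im["pixels"]);np.save(c+"1.npy",pts(im))
a=cv2.imread("pics/top1.png")[165:305,180:350];b=cv2.imread("pics/scene1.png")[160:280,220:366]
cv2.imwrite("pics/c1.png",np.hstack([cv2.resize(a,(400,330)),cv2.resize(b,(400,330))]))
E
```

```text
t 3.45 jig [[-114.3    0.3]] pos [515.   60.4  38.7] yaw 167.56 F [ 0.1 -0.6 -0.4] w 0.5 tilt [-0.001  0.    -1.   ]
```

View pics/c1.png

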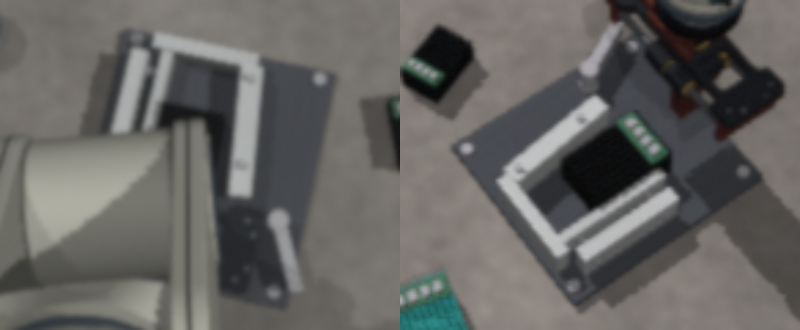

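Right half of the crop (scene camera): the fingers hang at about (690,100), behind the module's board end at (640,140), clear of the keeper. I push now.

Call:
{"name": "jog_arm", "arguments": {"increments": [0,0,0,0,0,14,0,0,0,0,-8,0,0,0,0,0,0,-5,0,0,0,0,0,0,-4,0,0,0,0,0,0,-4,0,0,0,0,0,0,-4,0,0,0,0,0,0,-4,0,0,0,0,0,0,-4,0,0,0,0,0,0,-4,0,0,0,0,0,0,-4,0,0,0,0,0,0,-4,0,0,0]}}

```text
t: 4.92
ee_pos: [558.4, 50.5, 23.8]
orientation: [-0.34, -3.123, 0.0]
ft_force: [-1.3, 0.7, 0.4]
width: 0.3
grasp_force: 0.7
```

Call:
{"name": "jog_arm", "arguments": {"increments": [0,0,0,-4,0,0,0,0,0,0,-4,0,0,0,0,0,0,-4,0,0,0,0,0,0,-4,0,0,0]}}

```text
t: 5.42
ee_pos: [574.0, 47.1, 23.8]
orientation: [-0.34, -3.123, 0.0]
ft_force: [-1.3, 0.6, -0.3]
width: 0.2
grasp_force: 0.7
```

Call:
{"name": "jog_arm", "arguments": {"increments": [0,0,0,-3,0,0,0,0,0,0,-3,0,0,0]}}

```text
t: 5.68
ee_pos: [579.7, 45.8, 23.8]
orientation: [-0.34, -3.123, 0.0]
ft_force: [-2.7, 0.5, -0.3]
width: 0.4
grasp_force: 0.7
```

```bash
python3 -c "
from h import *
st()"
```

```text
t 5.67 jig [[-48.   0.]] pos [579.7  45.8  23.8] yaw 167.56 F [-2.7  0.5 -0.3] w 0.4 tilt [ 0. -0. -1.]
```

Module moving with light force; continue until the force rises at the stop.

Call:
{"name": "jog_arm", "arguments": {"increments": [0,0,0,-3,0,0,0,0,0,0,-2,0,0,0]}}

```text
t: 5.92
ee_pos: [583.3, 44.8, 23.6]
orientation: [-0.34, -3.12, 0.0]
ft_force: [-7.4, 0.5, 5.1]
width: 0.4
grasp_force: 3.8
```

Call:
{"name": "jog_arm", "arguments": {"increments": [0,0,0,-2,0,0,0]}}

```text
t: 6.05
ee_pos: [583.3, 44.5, 23.3]
orientation: [-0.34, -3.117, 0.001]
ft_force: [-11.1, 2.5, 8.7]
width: 0.4
grasp_force: 6.2
```

Call:
{"name": "jog_arm", "arguments": {"increments": [0,0,0,-1.5,0,0,0]}}

```text
t: 6.18
ee_pos: [583.3, 44.3, 23.1]
orientation: [-0.34, -3.114, 0.001]
ft_force: [-15.3, 2.2, 8.8]
width: 0.6
grasp_force: 7.8
```

Call:
{"name": "jog_arm", "arguments": {"increments": [0,0,0,-1,0,0,0]}}

```text
t: 6.3
ee_pos: [583.3, 44.3, 22.9]
orientation: [-0.34, -3.112, 0.001]
ft_force: [-16.6, 3.8, 10.1]
width: 0.3
grasp_force: 8.6
```

Call:
{"name": "jog_arm", "arguments": {"increments": [0,0,0,10,0,0,0,0,0,0,14,0,0,0,0,0,0,0,0,-50,0,0,0,0,0,0,-60,0,0,0,0,24,51,0,60,0,0,0,24,51,0,60,0,0,0,24,51,0,60,0,0,0,22,50,0,60,0,0,-10,0,0,0,60,0,0,-10,0,0,0,60,0,0,-2.4,0,0,0,60]}}

```text
t: 7.68
ee_pos: [517.1, 267.8, 133.8]
orientation: [-0.278, 3.128, 0.0]
ft_force: [0.1, 0.2, -0.2]
width: 53.0
grasp_force: 0.0
```

```bash
python3 - <<'E'
from h import *
st()
for c in("top","scene"):
    im=get_image(c);cv2.imwrite(f"pics/{c}2.png",im["pixels"]);np.save(c+"2.npy",pts(im))
    print([(round(x["p"],2),np.round(x["centre"],1).tolist()) for x in models.look_for("slim_wedge",c)][:3])
a=cv2.imread("pics/top2.png")[165:305,120:320];b=cv2.imread("pics/scene2.png")[165:285,230:402]
cv2.imwrite("pics/c2.png",np.hstack([cv2.resize(a,(400,280),interpolation=2),cv2.resize(b,(400,280),interpolation=2)]))
E
```

```text
t 7.67 jig [[-156.9  203.3]] pos [517.1 267.8 133.8] yaw -169.84 F [ 0.1  0.2 -0.2] w 53.0 tilt [-0.001  0.    -1.   ]
[(0.98, [396.3, 277.4, 36.7]), (0.65, [543.7, -333.4, 34.0]), (0.46, [500.5, 255.8, 31.2])]
[(0.78, [540.0, 274.8, 29.3]), (0.6, [426.7, 299.6, 27.3])]
```

View pics/c2.png

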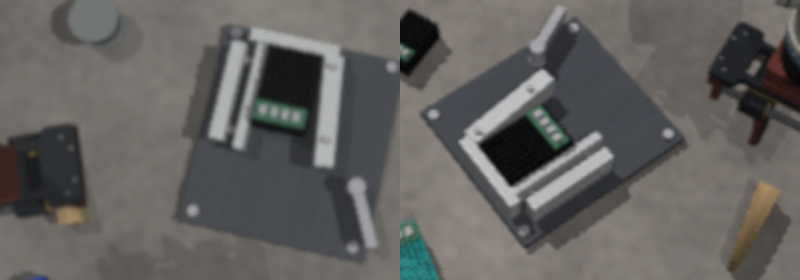

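Module sits square against the stop (left half, about (290,85)) and the keeper is unmoved. The wedge is below the gripper, thick end toward the robot. I descend and grip.

Call:
{"name": "jog_arm", "arguments": {"increments": [0,0,0,0,0,50,60,0,0,0,0,0,50,60,0,0,0,0,0,27,60,0,0,0,0,0,0,60,0,0,0,0,0,0,10,0,0,0,0,0,0,10,0,0,0,0,0,0,10,0,0,0,0,0,0,10,0,0,0,0,0,0,10]}}

```text
t: 9.0
ee_pos: [518.0, 267.8, 7.5]
orientation: [-0.272, 3.129, 0.001]
ft_force: [-0.1, 0.5, 5.4]
width: 9.5
grasp_force: 2.8
```

Call:
{"name": "jog_arm", "arguments": {"increments": [0,0,0,0,0,-50,10,0,0,0,0,0,-44,10,0,0,0,0,0,0,10]}}

```text
t: 9.38
ee_pos: [519.7, 268.6, 104.2]
orientation: [-0.272, 3.124, 0.004]
ft_force: [0.9, 0.5, -0.1]
width: 8.7
grasp_force: 0.0
```

```bash
python3 - <<'E'
from h import *
st()
for c in("top","scene"):
    im=get_image(c);cv2.imwrite(f"pics/{c}3.png",im["pixels"]);np.save(c+"3.npy",pts(im))
a=cv2.imread("pics/top3.png")[195:305,90:230];b=cv2.imread("pics/scene3.png")[165:295,330:490]
cv2.imwrite("pics/c3.png",np.hstack([cv2.resize(a,(400,314),interpolation=2),cv2.resize(b,(400,314),interpolation=2)]))
E
```

```text
t 9.38 jig [[-154.6  204.6]] pos [519.7 268.6 104.2] yaw -170.04 F [ 0.9  0.5 -0.1] w 8.7 tilt [-0.006  0.002 -1.   ]
```

View pics/c3.png

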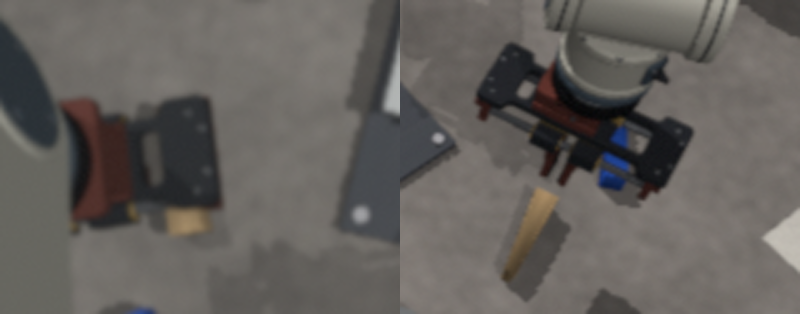

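```bash
python3 - <<'E'
from h import *
for f in("top0","scene0","top1","scene1","scene2","top3","scene3"):
    W=np.load(f+".npy");K=W.reshape(-1,3);K=K[(K[:,2]>22)&(K[:,2]<38)&(np.hypot(K[:,0]-540,K[:,1]-272)<75)]
    print(f,len(K),[np.round(z,1) for z in cv2.minAreaRect(K[:,:2].astype(np.float32))],K[:,2].max())
    o=K[:,0]; 
    for x in range(480,610,20):
        k=K[(o>=x)&(o<x+20)]
        if len(k)>4: print("  ",x+10,np.percentile(k[:,1],[3,97]).round(1),np.median(k[:,2]).round(1))
E
```

```text
top0 436 [array([540.1, 275. ]), array([100.6,  24.6]), np.float64(16.8)] 37.06859198963741
   490 [249.8 273.2] 30.5
   510 [252.4 277. ] 30.8
   530 [258.1 279.5] 31.0
   550 [264.7 283.3] 30.9
   570 [270.7 287. ] 31.2
   590 [276.1 287.5] 31.5
scene0 273 [array([544.4, 272.4]), array([101.1,  23.5]), np.float64(12.7)] 37.399913782483964
   490 [251.5 273.8] 30.4
   510 [253.2 275.5] 31.0
   530 [259.5 280.1] 32.1
   550 [264.6 283.1] 32.2
   570 [270.9 287.4] 31.0
   590 [278.4 288.9] 31.4
top1 446 [array([539.9, 274.7]), array([100.7,  24.4]), np.float64(17.2)] 35.582189252805165
   490 [249.4 272.9] 31.0
   510 [251.6 276.3] 30.9
   530 [257.7 279.5] 30.9
   550 [264.5 283.7] 31.0
   570 [270.4 286.9] 30.6
   590 [276.  287.5] 31.2
scene1 272 [array([545. , 272.5]), array([102.1,  23.5]), np.float64(12.6)] 37.31854073053705
   490 [251.7 273.9] 31.8
   510 [253.  275.9] 32.1
   530 [258.6 279.9] 31.4
   550 [265.3 283.8] 31.9
   570 [271.1 287.2] 32.2
   590 [277.9 288.9] 31.2
scene2 274 [array([544.8, 272.3]), array([101.2,  23.3]), np.float64(12.4)] 37.704882545346436
   490 [251.9 272.6] 32.0
   510 [253.2 276. ] 32.5
   530 [258.8 280.1] 31.4
   550 [264.5 283.8] 31.8
   570 [270.9 287.3] 31.9
   590 [278.  288.7] 31.6
top3 105 [array([541.2, 269.9]), array([99. , 24.4]), np.float64(10.6)] 34.45577621025734
   490 [249.9 273.1] 30.6
   510 [251.7 273.8] 30.7
scene3 275 [array([545.4, 272.9]), array([103.2,  23.4]), np.float64(13.0)] 36.926608545629506
   490 [251.6 273.8] 30.9
   510 [252.9 275.9] 31.8
   530 [258.4 280. ] 31.1
   550 [265.3 283.8] 31.7
   570 [271.4 287.3] 31.7
   590 [277.6 289.1] 31.3
```

```bash
python3 - <<'E'
from h import *
for c,s in(("top",(195,90,400/140)),("scene",(165,330,400/160))):
    im=get_image(c);o=get_obs()["ee_pos"];M=np.linalg.inv(im["cam_to_world"])
    for p in(o,o+[0,0,40],[518,267.8,8],[518,267.8,31],[493,261,31]):
        q=M@np.r_[p,1];u=im["cx"]-im["fx"]*q[0]/q[2];v=im["cy"]+im["fy"]*q[1]/q[2]
        print(c,np.round(p),round(u,1),round(v,1),"crop",round((u-s[1])*s[2]),round((v-s[0])*s[2]))
st()
E
```

```text
top [517. 267. 100.] 141.8 263.0 crop 148 194
top [517. 267. 140.] 134.8 261.7 crop 128 191
top [518. 268.   8.] 155.4 264.9 crop 187 200
top [518. 268.  31.] 152.2 264.3 crop 178 198
top [493 261  31] 154.6 276.0 crop 185 232
scene [516. 267.  99.] 390.4 239.1 crop 151 185
scene [516. 267. 139.] 393.7 231.6 crop 159 167
scene [518. 268.   8.] 383.5 255.2 crop 134 225
scene [518. 268.  31.] 385.1 251.5 crop 138 216
scene [493 261  31] 388.7 243.2 crop 147 196
t 9.57 jig [[-157.4  202.4]] pos [516.4 267.   99.5] yaw -170.04 F [ 0.3 -0.4 -0.3] w 8.7 tilt [ 0.002 -0.001 -1.   ]
```

The wedge has not moved, though the fingers went down over it. I repeat the grasp in stages to see why.

Call:
{"name": "jog_arm", "arguments": {"increments": [0,0,0,0,0,0,60,0,0,0,0,0,0,60,0,0,0,0,0,0,60,0,0,0,0,0,0,60,0,0,0,0,0,0,60,0,0,0,0,0,40,60,0,0,0,0,0,40,60,0,0,0,0,0,10,60,0,0,0,0,0,0,60]}}

```text
t: 10.7
ee_pos: [517.3, 267.4, 10.7]
orientation: [0.273, -3.129, 0.0]
ft_force: [0.1, 1.0, 0.1]
width: 52.2
grasp_force: 0.0
```

```bash
python3 - <<'E'
from h import *
st()
for c in("scene",):
    im=get_image(c);cv2.imwrite(f"pics/{c}4.png",im["pixels"]);np.save(c+"4.npy",pts(im))
b=cv2.imread("pics/scene4.png")[195:295,340:460]
cv2.imwrite("pics/c4.png",cv2.resize(b,None,fx=5.5,fy=5.5,interpolation=2))
E
```

```text
t 10.7 jig [[-156.7  203. ]] pos [517.3 267.4  10.7] yaw -170.04 F [0.1 1.  0.1] w 52.2 tilt [ 0.001 -0.    -1.   ]
```

View pics/c4.png

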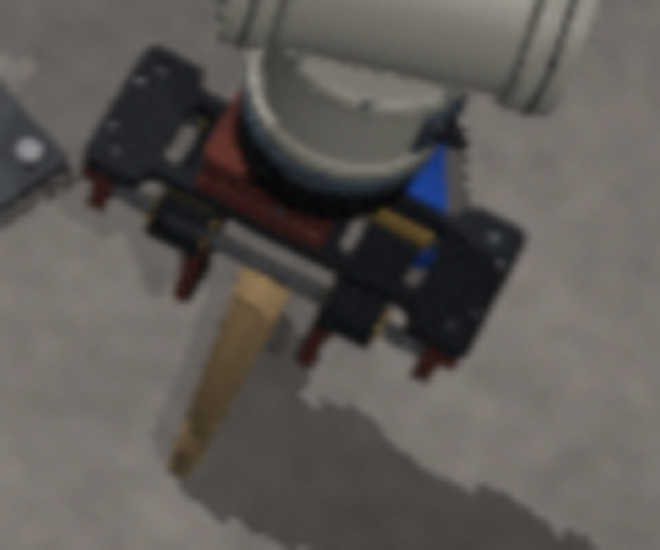

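Picture: fingers at (185,290) and (310,360) straddle the wedge near its thick end at (262,285). I close in steps.

Call:
{"name": "jog_arm", "arguments": {"increments": [0,0,0,0,0,0,0,0,0,0,0,0,0,0,0,0,0,0,0,0,0]}}

```text
t: 11.12
ee_pos: [517.8, 267.6, 11.5]
orientation: [-0.273, 3.129, 0.001]
ft_force: [0.3, 0.0, 0.1]
width: 26.3
grasp_force: 0.0
```

Call:
{"name": "jog_arm", "arguments": {"increments": [0,0,0,0,0,0,0,0,0,0,0,0,0,0]}}

```text
t: 11.38
ee_pos: [517.4, 267.5, 10.8]
orientation: [-0.273, 3.13, 0.0]
ft_force: [0.2, -1.7, -0.6]
width: 5.9
grasp_force: 0.0
```

```bash
python3 - <<'E'
from h import *
st()
W=pts(get_image("scene"))
for W,f in((W,"now"),):
    K=W.reshape(-1,3);K=K[(K[:,2]>22)&(K[:,2]<38)&(np.hypot(K[:,0]-540,K[:,1]-272)<75)]
    print(f,len(K),[np.round(z,1) for z in cv2.minAreaRect(K[:,:2].astype(np.float32))],K[:,2].max())
    o=K[:,0]; 
    for x in range(480,610,20):
        k=K[(o>=x)&(o<x+20)]
        if len(k)>4: print("  ",x+10,np.percentile(k[:,1],[3,97]).round(1),np.median(k[:,2]).round(1))
E
```

```text
t 11.38 jig [[-156.6  203. ]] pos [517.4 267.5  10.8] yaw -170.05 F [ 0.2 -1.7 -0.6] w 5.9 tilt [-0.  0. -1.]
now 182 [array([546.9, 273.6]), array([95.6, 18.8]), np.float64(10.9)] 37.69783916071674
   510 [261.5 267.8] 32.7
   530 [262.2 280.4] 31.7
   550 [265.  283.5] 31.1
   570 [271.8 287.1] 32.6
   590 [277.9 289.1] 31.1
```

```bash
python3 - <<'E'
from h import *
im=get_image("scene");b=im["pixels"][195:295,340:460]
im2=get_image("top");a=im2["pixels"][195:305,90:230]
cv2.imwrite("pics/c5.png",np.hstack([cv2.resize(b,(440,367),interpolation=2),cv2.resize(a,(360,367),interpolation=2)]))
E
```

```text
(no output)
```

View pics/c5.png

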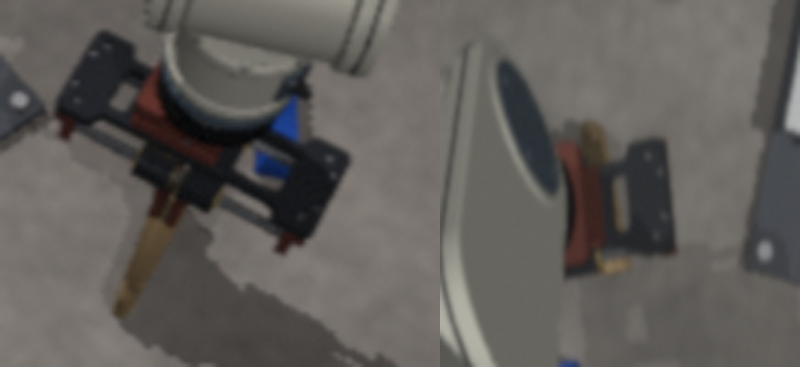

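The fingers sit over the wedge but close above a grip. I open, go lower and try again.

Call:
{"name": "jog_arm", "arguments": {"increments": [0,0,0,0,0,0,0,0,0,0,0,0,0,0]}}

```text
t: 11.78
ee_pos: [517.4, 267.5, 10.7]
orientation: [0.273, -3.13, 0.0]
ft_force: [0.4, 0.1, -0.4]
width: 0.6
grasp_force: 0.0
```

Call:
{"name": "jog_arm", "arguments": {"increments": [0,0,0,0,0,-20,0,0,0,0,0,0,-20,0,0,0,0,0,0,-20,0,0,0,0,0,0,-20,0]}}

```text
t: 12.28
ee_pos: [517.9, 267.8, 93.3]
orientation: [-0.272, 3.128, 0.001]
ft_force: [-0.8, -0.1, -0.3]
width: 0.2
grasp_force: 0.0
```

```bash
python3 - <<'E'
from h import *
st();o=get_obs();print(o["grasp_force"])
im=get_image("scene");W=pts(im);np.save("scene6.npy",W);b=im["pixels"][165:295,330:490]
im2=get_image("top");a=im2["pixels"][195:305,90:230]
cv2.imwrite("pics/c6.png",np.hstack([cv2.resize(b,(440,367),interpolation=2),cv2.resize(a,(360,367),interpolation=2)]))
K=W.reshape(-1,3);K=K[(np.hypot(K[:,0]-540,K[:,1]-272)<75)]
for lo,hi in((22,38),(55,120)):
    k=K[(K[:,2]>lo)&(K[:,2]<hi)];print(lo,len(k),cv2.minAreaRect(k[:,:2].astype(np.float32)) if len(k)>3 else 0)
E
```

```text
t 12.28 jig [[-156.1  203.4]] pos [517.9 267.8  93.3] yaw -170.04 F [-0.8 -0.1 -0.3] w 0.2 tilt [-0.002  0.001 -1.   ]
0.0
22 273 ((544.0803833007812, 273.0354919433594), (103.76719665527344, 23.506227493286133), 13.546177864074707)
55 6 ((530.9697265625, 268.2718200683594), (3.8585991859436035, 13.468012809753418), 8.439459800720215)
```

```bash
python3 - <<'E'
from h import *
for f,tz in(("scene6",93.3),("scene4",10.7),("scene3",104)):
    W=np.load(f+".npy");K=W.reshape(-1,3)
    k=K[(np.abs(K[:,0]-522)<25)&(np.abs(K[:,1]-268)<50)&(K[:,2]>36)]
    h=np.histogram(k[:,2],bins=np.arange(36,200,8));print(f,tz,dict((int(b),int(c)) for b,c in zip(h[1],h[0]) if c))
W=np.load("scene1.npy");K=W.reshape(-1,3);k=K[(np.abs(K[:,0]-515)<25)&(np.abs(K[:,1]-60.4)<30)&(K[:,2]>20)]
h=np.histogram(k[:,2],bins=np.arange(20,200,8));print("scene1 TCP z38.7",dict((int(b),int(c)) for b,c in zip(h[1],h[0]) if c))
E
ls pics
```

```text
scene6 93.3 {36: 4, 108: 1, 116: 13, 124: 9, 132: 14, 140: 18, 148: 12, 156: 16, 164: 6, 172: 2, 180: 1}
scene4 10.7 {36: 15, 44: 13, 52: 16, 60: 9, 68: 15, 76: 7, 84: 3, 92: 4, 100: 1, 116: 3, 124: 27, 132: 123, 140: 73, 148: 65, 156: 117, 164: 58, 172: 7, 180: 1}
scene3 104 {36: 6, 124: 9, 132: 13, 140: 15, 148: 13, 156: 19, 164: 16, 172: 9, 180: 5}
scene1 TCP z38.7 {60: 6, 68: 15, 76: 18, 84: 14, 92: 10, 100: 5, 108: 2, 140: 9, 148: 11, 156: 14, 164: 53, 172: 23, 180: 82, 188: 41}
c1.png
c2.png
c3.png
c4.png
c5.png
c6.png
crop0.png
scene0.png
scene1.png
scene2.png
scene3.png
scene4.png
top0.png
top1.png
top2.png
top3.png
```

View pics/c6.png

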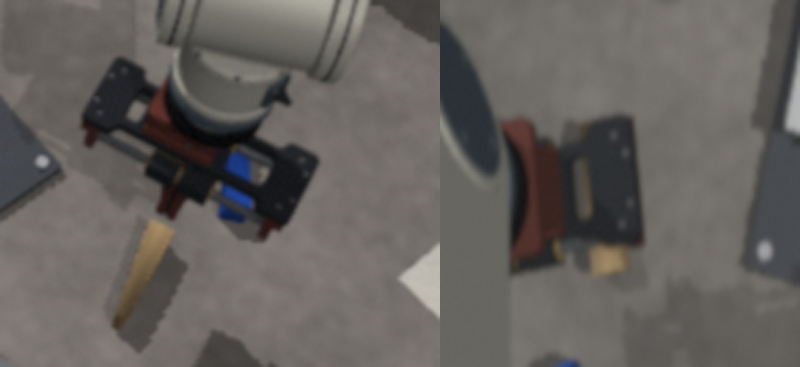

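Depth shows the real fingertips about 22 mm above the reported TCP (reported 93 → lowest finger point ~115; the grazing 5 N at 7.5 fits the wedge top at 32). So I go 22 mm lower than reported.

Call:
{"name": "jog_arm", "arguments": {"increments": [0,0,0,0,0,0,60,0,0,0,0,0,0,60,0,0,0,0,0,0,60,0,0,0,0,0,0,60,0,0,0,0,0,0,60,0,0,0,0,0,45,60,0,0,0,0,0,45,60,0,0,0,0,0,9,60,0,0,0,0,0,0,60]}}

```text
t: 13.5
ee_pos: [517.4, 267.5, -8.2]
orientation: [0.272, -3.129, 0.0]
ft_force: [1.0, -0.4, 0.8]
width: 52.6
grasp_force: 0.0
```

Call:
{"name": "jog_arm", "arguments": {"increments": [0,0,0,0,0,4,60,0,0,0,0,0,0,60]}}

```text
t: 13.75
ee_pos: [518.2, 267.9, -11.1]
orientation: [-0.273, 3.128, 0.001]
ft_force: [-0.3, 0.2, -0.1]
width: 52.6
grasp_force: 0.0
```

Call:
{"name": "jog_arm", "arguments": {"increments": [0,0,0,0,0,0,0,0,0,0,0,0,0,0,0,0,0,0,0,0,0,0,0,0,0,0,0,0,0,0,0,0,0,0,0]}}

```text
t: 14.38
ee_pos: [517.4, 267.5, -12.1]
orientation: [-0.273, 3.13, 0.0]
ft_force: [-0.8, 0.2, 1.9]
width: 21.7
grasp_force: 29.5
```

Call:
{"name": "jog_arm", "arguments": {"increments": [0,0,0,0,0,-40,0,0,0,0,0,0,-45,0,0,0,0,0,0,0,0,0,0,0,0,0,0,0]}}

```text
t: 14.88
ee_pos: [516.9, 267.2, 72.3]
orientation: [0.273, -3.129, 0.0]
ft_force: [0.1, -0.1, -1.2]
width: 21.6
grasp_force: 29.6
```

```bash
cat >> h.py <<'E'
def wedge(lo,hi,cx,cy,yaw,r=80,cam="scene",save=None):
    """edges of wedge top in frame at TCP (cx,cy), x axis along yaw"""
    W=pts(get_image(cam))
    if save: np.save(save,W)
    K=W.reshape(-1,3);K=K[(K[:,2]>lo)&(K[:,2]<hi)]
    c,s=np.cos(yaw),np.sin(yaw);d=K[:,:2]-[cx,cy];J=np.c_[d[:,0]*c+d[:,1]*s,-d[:,0]*s+d[:,1]*c]
    m=(np.abs(J[:,0]-20)<r)&(np.abs(J[:,1])<30);J=J[m];Z=K[m][:,2]
    xs=np.arange(-40,100,10)
    E=[]
    for x in xs:
        k=(J[:,0]>=x)&(J[:,0]<x+10)
        if k.sum()>5:
            E.append((x+5,J[k,1].min(),J[k,1].max(),np.median(Z[k]),k.sum()))
    print(np.round(E,1).tolist());
    if len(J): print("xrange",np.percentile(J[:,0],[0.5,99.5]).round(1))
    return J,np.array(E)
E
python3 - <<'E'
from h import *
st();o=get_obs();print(o["grasp_force"]);z=o["ee_pos"][2]+12+31
wedge(z-10,z+8,o["ee_pos"][0],o["ee_pos"][1],np.radians(10))
E
```

```text
t 14.88 jig [[-157.   202.7]] pos [516.9 267.2  72.3] yaw -170.04 F [ 0.1 -0.1 -1.2] w 21.6 tilt [ 0.001 -0.    -1.   ]
29.55465781968087
[[-25.0, -12.1, 6.9, 116.1, 6.0], [-5.0, -11.3, 8.6, 116.0, 31.0], [5.0, -11.2, 9.1, 116.3, 31.0], [15.0, -20.1, 18.5, 116.2, 62.0], [25.0, -8.1, 9.8, 116.6, 30.0], [35.0, -7.5, 10.2, 116.1, 31.0], [45.0, -6.1, 9.5, 116.0, 26.0], [55.0, -4.5, 10.0, 115.5, 27.0], [65.0, -4.1, 9.3, 116.8, 23.0], [75.0, -2.5, 8.5, 115.5, 22.0]]
xrange [-22.  78.]
```

```bash
python3 - <<'E'
from h import *
for c in("top","scene"):
    W=np.load(c+"2.npy");px=cv2.imread(f"pics/{c}2.png").mean(-1)
    P=W.reshape(-1,3);t=tj(P);b=px.ravel()
    print(c)
    for x in range(-40,86,2 ):
        if -30<x<44: continue
        m=(t[:,0]>=x)&(t[:,0]<x+2)&(t[:,1]>-22)&(t[:,1]<18)
        if m.sum(): print((x,int(np.median(P[m,2])),int(np.median(b[m])),int(m.sum())),end=" ")
    print()
    # clean fit: module right/left sides & cheek
    for x in(-20,10,40):
        m=(np.abs(t[:,0]-x)<8)&(P[:,2]>46)&(b<60)&(np.abs(t[:,1])<45);print(x,"module y",np.percentile(t[m,1],[3,97]).round(1))
        m=(np.abs(t[:,0]-x)<8)&(P[:,2]>38)&(P[:,2]<49)&(b>110)&(t[:,1]<-28);print("   cheek y",np.percentile(t[m,1],[3,97]).round(1),"exp",[-63.4+x/8,-43.25+x/8])
        m=(np.abs(t[:,0]-x)<8)&(P[:,2]>34)&(P[:,2]<49)&(b>90)&(t[:,1]>22);print("   jaw/block y",np.percentile(t[m,1],[3,97]).round(1))
E
```

```text
top
(-40, 9, 67, 16) (-38, 8, 65, 16) (-36, 8, 60, 16) (-34, 18, 37, 47) (-32, 41, 22, 20) (-30, 44, 32, 17) (44, 41, 23, 21) (46, 47, 22, 17) (48, 47, 23, 15) (50, 40, 24, 15) (52, 39, 25, 14) (54, 42, 44, 18) (56, 46, 94, 22) (58, 44, 138, 12) (60, 44, 159, 13) (62, 42, 172, 18) (64, 42, 176, 16) (66, 43, 176, 19) (68, 43, 171, 13) (70, 42, 162, 11) (80, 1, 153, 1) (82, 0, 148, 13) (84, -1, 131, 17) 
-20 module y [-31.9  21.2]
   cheek y [-65.9 -47.3] exp [-65.9, -45.75]
   jaw/block y [30.1 65.9]
10 module y [-31.4  23.5]
   cheek y [-62.7 -43.6] exp [-62.15, -42.0]
   jaw/block y [ 29.9 221.5]
40 module y [-31.2  23.8]
   cheek y [-58.1 -39.1] exp [-58.4, -38.25]
   jaw/block y [ 31.8 249.8]
scene
(-32, 46, 52, 1) (-30, 45, 47, 8) (44, 45, 14, 11) (46, 47, 14, 9) (48, 46, 14, 8) (50, 48, 12, 11) (52, 46, 13, 11) (54, 45, 14, 10) (56, 47, 16, 12) (58, 47, 51, 10) (60, 43, 134, 16) (62, 43, 178, 10) (64, 43, 186, 9) (66, 44, 187, 14) (68, 43, 189, 12) (70, 42, 189, 9) (72, 44, 162, 13) (74, 29, 79, 51) (76, 11, 74, 14) (78, 9, 68, 10) (80, 4, 94, 24) (82, -1, 126, 10) (84, 0, 130, 13) 
-20 module y [-20.2  26.5]
   cheek y [-64.8 -44.7] exp [-65.9, -45.75]
   jaw/block y [34.  68.2]
10 module y [-28.   25.3]
   cheek y [-60.4 -40.6] exp [-62.15, -42.0]
   jaw/block y [33. 68.]
40 module y [-29.2  24.9]
   cheek y [-58.1 -37.5] exp [-58.4, -38.25]
   jaw/block y [ 33.5 250. ]
```

Call:
{"name": "jog_arm", "arguments": {"increments": [0,0,10,0,0,0,0,0,0,10,0,0,0,0,0,0,2.4,0,0,0,0,0,0,0,-3,-50,0,0,0,0,0,-3,-50,0,0,0,0,0,-3,-50,0,0,0,0,0,-3,-50,0,0,0,0,0,-3,-46,0,0,0,0,0,0,0,20,0,0,0,0,0,0,0,0]}}

```text
t: 16.18
ee_pos: [477.0, 23.4, 50.8]
orientation: [-0.342, -3.118, 0.001]
ft_force: [-1.1, 0.1, -0.2]
width: 21.9
grasp_force: 29.6
```

```bash
sed -i 's/ORG=.*/ORG=np.array([624.65,35.93]);YAW=-.217/' h.py; python3 - <<'E'
from h import *
st();o=get_obs();z=o["ee_pos"][2]+12+31
J,E=wedge(z-9,z+8,o["ee_pos"][0],o["ee_pos"][1],YAW,save="scene7.npy")
E
```

```text
t 16.18 jig [[-141.5  -44. ]] pos [477.   23.4  50.8] yaw 167.48 F [-1.1  0.1 -0.2] w 21.9 tilt [ 0.005 -0.001 -1.   ]
[[5.0, -9.8, 21.6, 94.2, 18.0], [15.0, -19.6, 21.8, 93.7, 50.0], [25.0, -7.4, 12.7, 93.7, 31.0], [35.0, -5.8, 12.0, 93.7, 25.0], [45.0, -4.2, 12.5, 94.6, 26.0], [55.0, -3.9, 12.4, 94.0, 25.0], [65.0, -1.3, 13.5, 94.3, 22.0], [75.0, -0.7, 11.2, 93.5, 21.0]]
xrange [-2.6 78.6]
```

Call:
{"name": "jog_arm", "arguments": {"increments": [0,0,0,0,0,30,0,0,0,0,0,0,16,0,0,0,0,0,0,4,0,0,0,0,0,0,0,0]}}

```text
t: 16.73
ee_pos: [479.1, 24.3, 2.9]
orientation: [-0.34, -3.123, 0.0]
ft_force: [-1.1, 0.2, -1.4]
width: 22.1
grasp_force: 29.6
```

Call:
{"name": "jog_arm", "arguments": {"increments": [0,0,0,-6,0,0,0,0,0,0,-6,0,0,0,0,0,0,-6,0,0,0,0,0,0,-6,0,0,0,0,0,0,0,0,0,0]}}

```text
t: 17.35
ee_pos: [503.2, 18.7, 2.9]
orientation: [0.341, 3.122, 0.0]
ft_force: [-0.2, -0.6, -0.5]
width: 21.8
grasp_force: 29.6
```

```bash
python3 - <<'E'
from h import *
st();o=get_obs();z=44
J,E=wedge(z-9,z+6,o["ee_pos"][0],o["ee_pos"][1],YAW,save="scene8.npy")
E
```

```text
t 17.35 jig [[-114.9  -43. ]] pos [503.2  18.7   2.9] yaw 167.54 F [-0.2 -0.6 -0.5] w 21.8 tilt [-0.001  0.    -1.   ]
[[5.0, -11.2, 20.9, 42.6, 10.0], [15.0, -16.4, 21.9, 45.3, 44.0], [25.0, -5.8, 12.4, 45.4, 28.0], [35.0, -6.9, 13.1, 45.7, 24.0], [45.0, -4.1, 13.6, 46.0, 25.0], [55.0, -15.4, 12.6, 45.6, 27.0], [65.0, -28.4, 12.3, 44.5, 45.0], [75.0, -26.5, 13.3, 44.7, 50.0], [85.0, -24.4, 27.4, 44.5, 30.0], [95.0, -22.6, 22.0, 45.1, 33.0]]
xrange [ 1.1 99.6]
```

Call:
{"name": "jog_arm", "arguments": {"increments": [0,0,0,0,0,3,0,0,0,0,-4,0,0,0,0,0,0,-4,0,0,0,0,0,0,0,0,0,0]}}

```text
t: 17.9
ee_pos: [510.9, 17.1, -0.2]
orientation: [0.341, 3.123, 0.0]
ft_force: [-0.3, 0.7, -0.4]
width: 21.4
grasp_force: 29.6
```

Call:
{"name": "jog_arm", "arguments": {"increments": [0,0,0,-4,0,0,0,0,0,0,-4,0,0,0,0,0,0,0,0,0,0]}}

```text
t: 18.27
ee_pos: [518.6, 15.3, -0.2]
orientation: [0.341, 3.123, 0.0]
ft_force: [0.4, 0.8, -0.1]
width: 21.7
grasp_force: 29.6
```

Call:
{"name": "jog_arm", "arguments": {"increments": [0,0,0,-4,0,0,0,0,0,0,-4,0,0,0,0,0,0,0,0,0,0]}}

```text
t: 18.65
ee_pos: [526.5, 13.6, -0.2]
orientation: [0.341, 3.122, 0.0]
ft_force: [0.2, -0.9, -0.3]
width: 21.8
grasp_force: 29.5
```

Call:
{"name": "jog_arm", "arguments": {"increments": [0,0,0,-3,0,0,0,0,0,0,-3,0,0,0,0,0,0,0,0,0,0]}}

```text
t: 19.02
ee_pos: [532.2, 12.3, -0.2]
orientation: [0.341, 3.123, 0.0]
ft_force: [-0.7, -0.6, -0.2]
width: 21.9
grasp_force: 29.5
```

Call:
{"name": "jog_arm", "arguments": {"increments": [0,0,0,0,0,1,0,0,0,0,0,0,0.7,0,0,0,0,0,0,0,0]}}

```text
t: 19.4
ee_pos: [531.7, 12.4, -2.0]
orientation: [-0.34, -3.123, -0.0]
ft_force: [-0.0, -0.8, 0.1]
width: 21.7
grasp_force: 29.5
```

Call:
{"name": "jog_arm", "arguments": {"increments": [0,0,0,0,0,0,42,0,0,0,0,0,0,42,0,0,0,0,0,0,42,0,0,0,0,0,-25,42,0,0,0,0,0,-25,42,0,0,0,25,0,0,0,0,0,0,25,0,0,0,0,0,0,0,0,0,0,0,0,0,0,0,0,0]}}

```text
t: 20.52
ee_pos: [484.3, 23.1, 48.4]
orientation: [0.34, 3.122, 0.0]
ft_force: [-0.3, -0.8, -0.1]
width: 1.5
grasp_force: 0.0
```

```bash
python3 - <<'E'
from h import *
st();z=42
J,E=wedge(z-8,z+6,*[532,12],YAW,save="scene9.npy",r=70)
im=get_image("scene");cv2.imwrite("pics/s9.png",im["pixels"])
im=get_image("top");cv2.imwrite("pics/t9.png",im["pixels"]);np.save("top9.npy",pts(im))
E
```

```text
t 20.52 jig [[-134.2  -42.7]] pos [484.3  23.1  48.4] yaw 167.56 F [-0.3 -0.8 -0.1] w 1.5 tilt [-0.002  0.    -1.   ]
[[-25.0, -10.7, 10.7, 41.0, 8.0], [-15.0, -11.2, 13.6, 41.1, 32.0], [-5.0, -9.5, 12.7, 42.0, 28.0], [5.0, -9.6, 13.9, 41.5, 31.0], [15.0, -8.2, 11.7, 41.1, 26.0], [25.0, -15.4, 11.6, 41.5, 25.0], [35.0, -26.5, 13.0, 42.7, 50.0], [45.0, -24.3, 12.5, 43.7, 52.0], [55.0, -24.0, 29.3, 43.7, 41.0], [65.0, -22.9, 26.3, 43.9, 41.0], [75.0, -22.1, 27.0, 43.9, 39.0], [85.0, -20.0, 29.9, 43.7, 44.0]]
xrange [-22.3  89.1]
```

Call:
{"name": "jog_arm", "arguments": {"increments": [0,0,0,0,0,26,0,0,0,0,0,0,25,0,0,0,0,-8,0,0,0,0,0,0,-4,0,0,0,0,0,0,-3,0,0,0,0,0,0,-3,0,0,0,0,0,0,-3,0,0,0,0,0,0,-3,0,0,0]}}

```text
t: 21.68
ee_pos: [506.1, 18.0, -2.8]
orientation: [-0.34, -3.122, 0.0]
ft_force: [-2.3, 0.4, 0.3]
width: 0.4
grasp_force: 0.9
```

Call:
{"name": "jog_arm", "arguments": {"increments": [0,0,0,-3,0,0,0,0,0,0,-3,0,0,0,0,0,0,-3,0,0,0]}}

```text
t: 22.05
ee_pos: [515.0, 16.1, -3.1]
orientation: [-0.34, -3.122, -0.0]
ft_force: [-2.3, 1.9, -0.1]
width: 0.7
grasp_force: 1.2
```

Call:
{"name": "jog_arm", "arguments": {"increments": [0,0,0,-3,0,0,0,0,0,0,-3,0,0,0]}}

```text
t: 22.3
ee_pos: [520.3, 14.9, -3.2]
orientation: [-0.34, -3.121, 0.0]
ft_force: [-5.3, 3.1, 0.8]
width: 0.5
grasp_force: 2.6
```

```bash
python3 -c "
from h import *
st()"
```

```text
t 22.3 jig [[-97.4 -43. ]] pos [520.3  14.9  -3.2] yaw 167.56 F [-5.3  3.1  0.8] w 0.5 tilt [ 0.002 -0.    -1.   ]
```

Call:
{"name": "jog_arm", "arguments": {"increments": [0,0,0,-3,0,0,0,0,0,0,-3,0,0,0,0,0,0,-3,0,0,0]}}

```text
t: 22.68
ee_pos: [528.1, 13.2, -3.4]
orientation: [-0.34, -3.119, -0.0]
ft_force: [-5.7, 4.7, 1.6]
width: 0.4
grasp_force: 3.7
```

Call:
{"name": "jog_arm", "arguments": {"increments": [0,0,0,-3,0,0,0,0,0,0,-3,0,0,0,0,0,0,-2,0,0,0]}}

```text
t: 23.05
ee_pos: [535.1, 11.6, -3.6]
orientation: [-0.34, -3.118, -0.0]
ft_force: [-7.9, 5.6, 2.3]
width: 0.3
grasp_force: 4.6
```

```bash
python3 -c "
from h import *
st()"
```

```text
t 23.05 jig [[-82.2 -43. ]] pos [535.1  11.6  -3.6] yaw 167.55 F [-7.9  5.6  2.3] w 0.3 tilt [ 0.005 -0.001 -1.   ]
```

10 mm to go to flush (target −72).

Call:
{"name": "jog_arm", "arguments": {"increments": [0,0,0,-3,0,0,0,0,0,0,-3,0,0,0,0,0,0,-2,0,0,0]}}

```text
t: 23.42
ee_pos: [542.0, 10.1, -3.8]
orientation: [-0.34, -3.116, -0.0]
ft_force: [-9.1, 5.1, 3.0]
width: 0.6
grasp_force: 5.2
```

Call:
{"name": "jog_arm", "arguments": {"increments": [0,0,0,-2,0,0,0,0,0,0,0,0,0,0]}}

```text
t: 23.68
ee_pos: [544.0, 9.8, -3.8]
orientation: [-0.34, -3.116, -0.0]
ft_force: [-8.8, 7.3, 1.6]
width: 0.2
grasp_force: 5.2
```

```bash
python3 -c "
from h import *
st()"
```

```text
t 23.68 jig [[-73.2 -42.9]] pos [544.    9.8  -3.8] yaw 167.55 F [-8.8  7.3  1.6] w 0.2 tilt [ 0.007 -0.001 -1.   ]
```

Call:
{"name": "jog_arm", "arguments": {"increments": [0,0,0,-1.5,0,0,0,0,0,0,0,0,0,0,0,0,0,8,0,0,0,0,0,0,20,0,0,0,0,0,0,30,0,0,0,0,0,0,0,0,-50,0,0,0,0,0,0,-20,0]}}

```text
t: 24.55
ee_pos: [494.2, 21.0, 69.3]
orientation: [0.34, 3.118, 0.0]
ft_force: [0.0, 0.4, 0.4]
width: 0.7
grasp_force: 0.0
```

```bash
python3 - <<'E'
from h import *
st()
for c in("scene","top"):
    W=pts(get_image(c));t=tj(W.reshape(-1,3));Z=W[...,2].ravel()
    m=(Z>33)&(Z<46)&(t[:,1]<-88)&(t[:,1]>-160)&(t[:,0]<-60)&(t[:,0]>-150)
    k=t[m]
    if len(k)>10:
        far=k-[-72,-100];r=np.hypot(*far.T);f=far[(r>25)&(r<75)].mean(0);print(c,len(k),"keeper q",np.arctan2(-f[0],f[1]),"tip r",r.max())
    # wedge thick end & flat face
    m=(Z>37)&(Z<46)&(t[:,1]<-28)&(t[:,1]>-49)&(t[:,0]<-45)&(t[:,0]>-130);print(" wedge thick end x",np.percentile(t[m,0],[1,5]).round(1),m.sum())
    if c=="scene": wedge(34,46,*[ORG[0]-60*.9765-43*.2153,ORG[1]+60*.2153-43*.9765],YAW,r=60)
E
```

```text
t 24.55 jig [[-124.2  -42.7]] pos [494.2  21.   69.3] yaw 167.56 F [0.  0.4 0.4] w 0.7 tilt [-0.005  0.001 -1.   ]
scene 122 keeper q 2.0503126887259353 tip r 65.01429326271392
 wedge thick end x [-57.7 -56.7] 27
[[5.0, -28.1, 18.3, 42.0, 38.0], [15.0, -24.5, 17.4, 42.6, 51.0], [25.0, -25.8, 17.5, 42.5, 47.0], [35.0, -24.4, 27.2, 43.0, 38.0], [45.0, -23.6, 13.6, 42.2, 41.0], [55.0, -21.3, 27.6, 43.2, 40.0], [65.0, -19.3, 28.0, 43.1, 48.0], [75.0, -17.7, 28.9, 42.6, 42.0]]
xrange [ 3.  79.5]Traceback (most recent call last):
  File "<stdin>", line 10, in <module>
    return _quantile_unchecked(
        a, q, axis, out, overwrite_input, method, keepdims, weights)
    return _ureduce(a,
                    func=_quantile_ureduce_func,
    ...<5 lines>...
                    overwrite_input=overwrite_input,
                    method=method)
    r = func(a, **kwargs)
    result = _quantile(arr,
                       quantiles=q,
    ...<2 lines>...
                       out=out,
                       weights=wgt)
    slices_having_nans = np.isnan(arr[-1, ...])
                                  ~~~^^^^^^^^^
IndexError: index -1 is out of bounds for axis 0 with size 0
```

```bash
python3 - <<'E'
import numpy as np
prev=None
for q in [2.15]+list(np.arange(2.0,-0.01,-0.125)):
    n=np.array([-np.cos(q),-np.sin(q)]);d=np.array([-np.sin(q),np.cos(q)])
    p=np.array([-72,-100])+45*d+n*(6+12*abs(n[0])+13.5*abs(n[1]))
    if prev is not None: e=p-prev;print(round(q,3),p.round(1),"tool",[round(-e[0],1),round(e[1],1)])
    else: print(p.round(1))
    prev=p
E
```

```text
[ -96.6 -144.6]
2.0 [-103.2 -139.9] tool [np.float64(6.6), np.float64(4.7)]
1.875 [-108.2 -134.9] tool [np.float64(5.0), np.float64(5.0)]
1.75 [-112.5 -129.1] tool [np.float64(4.3), np.float64(5.8)]
1.625 [-115.8 -122.5] tool [np.float64(3.4), np.float64(6.6)]
1.5 [-118.3 -117.1] tool [np.float64(2.5), np.float64(5.5)]
1.375 [-120.3 -112.4] tool [np.float64(2.0), np.float64(4.7)]
1.25 [-121.8 -107.3] tool [np.float64(1.5), np.float64(5.2)]
1.125 [-122.7 -101.7] tool [np.float64(0.8), np.float64(5.6)]
1.0 [-122.7  -95.7] tool [np.float64(0.1), np.float64(5.9)]
0.875 [-122.   -89.6] tool [np.float64(-0.8), np.float64(6.1)]
0.75 [-120.2  -83.4] tool [np.float64(-1.7), np.float64(6.2)]
0.625 [-117.5  -77.3] tool [np.float64(-2.7), np.float64(6.1)]
0.5 [-113.8  -71.5] tool [np.float64(-3.7), np.float64(5.8)]
0.375 [-109.1  -66.2] tool [np.float64(-4.7), np.float64(5.3)]
0.25 [-103.4  -61.6] tool [np.float64(-5.6), np.float64(4.6)]
0.125 [-97.  -57.8] tool [np.float64(-6.4), np.float64(3.8)]
0.0 [-90. -55.] tool [np.float64(-7.0), np.float64(2.8)]
```

Call:
{"name": "jog_arm", "arguments": {"increments": [0,0,0,-9,-38,0,0,0,0,0,-9,-38,0,0,0,0,0,-9,-36,0,0,0,0,0,0,0,0,0,0,0,0,0,0,35,0,0,0,0,0,0,33,0,0,0,0,0,0,0,0]}}

```text
t: 25.58
ee_pos: [492.1, -92.9, -3.4]
orientation: [-0.339, -3.118, -0.001]
ft_force: [0.4, -0.6, 0.4]
width: 0.3
grasp_force: 0.0
```

```bash
python3 -c "
from h import *
st()"
```

```text
t 25.57 jig [[-101.8 -154.3]] pos [492.1 -92.9  -3.4] yaw 167.58 F [ 0.4 -0.6  0.4] w 0.3 tilt [ 0.006  0.    -1.   ]
```

Call:
{"name": "jog_arm", "arguments": {"increments": [0,0,0,1,7,-3,0,0,0,0,1,7,0,0,0,0,0,5,5,0,0,0,0,0,4.3,5.8,0,0,0,0,0,3.4,6.6,0,0,0,0,0,2.5,5.5,0,0,0,0,0,2,4.7,0,0,0,0,0,1.5,5.2,0,0,0,0,0,0.8,5.6,0,0]}}

```text
t: 26.7
ee_pos: [484.6, -38.0, 2.0]
orientation: [-0.341, -3.123, 0.0]
ft_force: [0.5, -2.6, 0.3]
width: 0.5
grasp_force: 0.7
```

Call:
{"name": "jog_arm", "arguments": {"increments": [0,0,0,0,6,0,0,0,0,0,-0.8,6,0,0,0,0,0,-1.7,6.2,0,0,0,0,0,-2.7,6.1,0,0,0,0,0,-3.7,5.8,0,0,0,0,0,-4.7,5.3,0,0]}}

```text
t: 27.45
ee_pos: [505.9, -6.3, 2.0]
orientation: [-0.34, -3.123, -0.0]
ft_force: [0.1, -1.0, -0.1]
width: 0.4
grasp_force: 0.6
```

```bash
python3 -c "
from h import *
st()"
```

```text
t 27.45 jig [[-106.9  -66.8]] pos [505.9  -6.3   2. ] yaw 167.56 F [ 0.1 -1.  -0.1] w 0.4 tilt [ 0. -0. -1.]
```

Call:
{"name": "jog_arm", "arguments": {"increments": [0,0,0,-5.6,4.6,0,0,0,0,0,-5.4,3.8,0,0,0,0,0,-4,2.8,0,0]}}

```text
t: 27.82
ee_pos: [523.2, 1.2, 2.0]
orientation: [0.341, 3.123, 0.0]
ft_force: [-0.5, -0.1, -0.1]
width: 0.4
grasp_force: 0.5
```

Call:
{"name": "jog_arm", "arguments": {"increments": [0,0,0,-2,0,0,0,0,0,0,-2,0,0,0]}}

```text
t: 28.08
ee_pos: [524.5, 0.8, 1.8]
orientation: [-0.34, -3.119, -0.001]
ft_force: [-7.7, 5.8, 6.3]
width: 0.2
grasp_force: 4.8
```

```bash
python3 -c "
from h import *
st()"
```

```text
t 28.07 jig [[-90.2 -55.9]] pos [524.5   0.8   1.8] yaw 167.54 F [-7.7  5.8  6.3] w 0.2 tilt [ 0.004 -0.    -1.   ]
```

At the stop (x −90, as predicted). I back off, lift and check.

Call:
{"name": "jog_arm", "arguments": {"increments": [0,0,0,15,0,0,0,0,0,0,25,0,0,0,0,0,0,20,0,-30,0,0,0,0,20,0,-50,0,0,0,0,20,0,-50,0,0,0,0,0,50,-30,0,0,0,0,0,60,0,0,0,0,0,0,60,0,0,0,0,0,0,0,0,0]}}

```text
t: 29.2
ee_pos: [466.3, 191.0, 162.4]
orientation: [0.333, 3.122, 0.002]
ft_force: [-0.6, -1.0, -0.3]
width: 0.5
grasp_force: 0.0
```

```bash
python3 - <<'E'
from h import *
st()
I=[]
for c,s in(("top",(165,190,140,140)),("scene",(165,225,120,140))):
    im=get_image(c);a=im["pixels"][s[0]:s[0]+s[2],s[1]:s[1]+s[3]];I.append(cv2.resize(a,(400,400),interpolation=2))
    W=pts(im);t=tj(W.reshape(-1,3));Z=W[...,2].ravel()
    m=(Z>33)&(Z<46)&(t[:,1]>-100)&(t[:,1]<-50)&(t[:,0]<-63)&(t[:,0]>-150)
    k=t[m]-[-72,-100];k=k[np.hypot(*k.T)>25];print(c,len(k),"q",np.arctan2(-k[:,0],k[:,1]).mean() if len(k) else 0, cv2.minAreaRect(t[m].astype(np.float32)) if m.sum()>5 else 0)
cv2.imwrite("pics/c10.png",np.hstack(I))
E
```

```text
t 29.2 jig [[-188.1  117.3]] pos [466.3 191.  162.4] yaw 167.81 F [-0.6 -1.  -0.3] w 0.5 tilt [-0.002  0.002 -1.   ]
top 69 q 0.012832823657488734 ((-72.99849700927734, -75.28587341308594), (15.603278160095215, 49.57105255126953), 3.5560293197631836)
scene 37 q -0.09041148457385445 ((-69.51995086669922, -75.34801483154297), (12.764866828918457, 48.486907958984375), 0.3885463774204254)
```

View pics/c10.png

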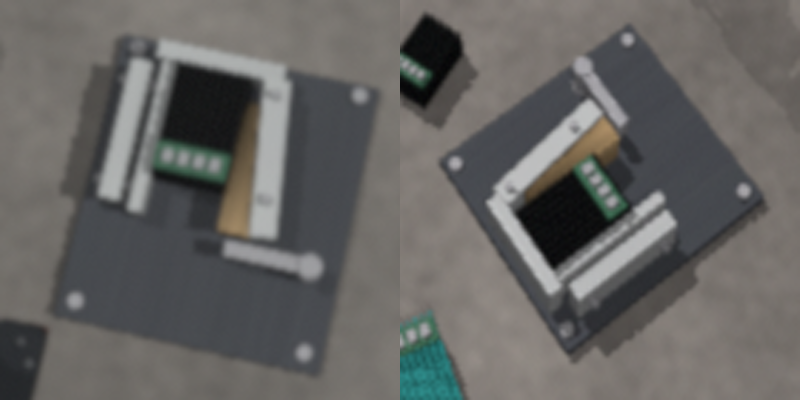

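The picture shows the module home, the wedge flush with the cheek's front end at (235,230), the jaw pushed back, the keeper shut at (265,255) and the robot clear. I hand the job in.

```bash
python3 -c "
from workcell import job
print(job.close_job())"
```

```text
the job is handed in; nothing more can be done
None
```

The job is handed in, with no verdict returned: in the last picture the module is home, the slim wedge is about flush with the cheek's front, the jaw is pushed back, the keeper is shut and the robot is clear of everything, after about 29 s.

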